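# Clear the jar and hold the dead-man valve lever on its index

## Robot

A 6-joint arm with a two-finger parallel gripper is mounted at the origin on the work surface. World frame = base frame: x ahead of the robot, y to its left, z up, the work surface at z = 0. Lengths are in m, angles in rad, forces in N, time in s.
With the tool pointing down it reaches from about 0.3 to 0.875 m from the base axis. Payload 6.4 kg.
Tool frame: the origin (TCP) lies on the centre line of the jaws, within the pads' length; the fingertips stand 22 mm ahead of it and the grasp point (between the pads) lies 3 mm ahead of it; z points along the fingers, y is the line along which they close (so a half turn about z gives the same grasp; the last joint's range is limited). The gripper opens to 85 mm and grips with 20 to 120 N. Pads are 22 mm wide; open, the fingers measure 114 mm over their backs; the gripper's body (76 mm by 85 mm) begins 54 mm behind the grasp point. The pads swing forward as they close: fully open they stand 13 mm farther back than shut.
Start: joints at [1.015, 0.181, 1.607, -0, 1.354, -0.206], TCP at [0.197, 0.54, 0.253] pointing down, gripper open.
Joint ranges: [-2.99, 2.99], [-0.89, 2.07], [0.3, 2.58], [-1.14, 4.28], [0, 2.63], [-3.12, 3.12]. Speed limits (rad/s): [2.57, 2.57, 3.01, 3.14, 3.14, 3.14].

## Interface

Orientations are given as a unit quaternion [w, x, y, z].
In Python, from bench import ctrl gives the robot as it stands. The module is installed in compiled form; this text tells all that it offers.
- The arm moves only by the tool servo_tool, never from a script. Its argument "commands" is a list of rows, each a list of 3 entries, a list of its own where there are three numbers: the shift along the tool's x, y, z in mm, then the turn about the tool's z in rad, then the finger opening in mm, from 0 to 85.4. In form: [[[dx, dy, dz], turn, jaw], ...]. A call has 1 to 20 rows; each row shifts and turns the commanded pose from where the row before left it, along the tool's axes as they then stand; what a row does not reach is not made up. A row lasts 1/8 s, in which the tool goes at most 62.5 mm and 10.7 degrees, less where a joint would pass 70% of its speed; a pose out of reach is approached as far as the arm can. A call with a gripper value outside its range is refused whole. The fingers move at their own pace and stop on an object; the grip force is fixed at half the most. Time passes only in rows, so rows that do not move let the fingers close. It gives the time, the measured TCP pose, the force, the opening and the grip force at its end, in the units of the state.
- ctrl.get_obs(): the state, without advancing time (a new reading comes with each control period).
- ctrl.camera(name): name is "side" or "top"; returns a dict with "color" (420x560x3 uint8, red, green, blue), "z_map" (420x560 float32, m along the optical axis (not along the pixel's ray), 0 where there is no reading), "fx", "fy", "cx", "cy" (pixels), "R" (3x3) and "t" (3): a world point X has camera coordinates R X + t. Camera axes: x right, y down, z forward; pixel columns grow to the right and rows downward; lengths in m; the calibration is good to about 2 mm. A picture is of the moment at which its call begins.
- ctrl.hand_in(): hands the job in; it is judged then, once.
The state is a dict: "time_s": time; "q": joint angles; "dq": joint speeds; "joint_efforts": joint torques, N m; "eef_pos": TCP position; "eef_rot": TCP orientation; "wrist_force": force on the tool from outside, world axes, zero at the start; "torque": the same for the moment, N m; "opening": opening from 0.0 (shut) to 1.0 (fully open); "grasp_force": force on a finger pad.
Only numpy, scipy, OpenCV 4.12 (cv2) and the standard library are available. Lean on these libraries where they do the work, as an engineer would, in place of code of your own. Each camera call takes 0.05 s, during which the arm holds its last target. There are 200 camera calls.

## Task

An amber jar has been left in the swing of the spring-return valve lever: lift it out, keep it upright and set it down standing, not dropped, in the small shallow tray beside the valve. Then swing the lever by its upright black grip until it lies right over the thin index arm below it, and keep holding it there with the gripper: the lever springs back if let go, so the program finishes while holding. Leave the index arm as it is set and everything else on the bench where it stands.

Things in the scene. Friction and masses are not known exactly. Their poses are not given: they have to be found in the camera images.
- valve: Steel spring-return valve fixed to the bench: grey base plate 100 mm across, pedestal 60 mm across, pipe stub along its own +x (away from the robot). Origin: at bench height on the upright axis about which lever (upper arm) and index arm (thin lower arm) turn; z up. Both arms reach over bare bench on the robot's side.
- lever (a joint): Angle of the sprung lever about the valve's axis, rad: 0 at rest (pointing 215 degrees counter-clockwise, seen from above, from the valve's own +x), growing clockwise from above, end stop at 1.45. A spring always pulls it back to 0: about 2 N at the grip at rest, 10 N at 1.2 rad; let go, it flies back.
- lever_grip (a point): Point on the axis of the lever's upright round black grip, 90 mm above the bench, 150 mm from the valve's axis. The grip is 22 mm in diameter and stands from 62 to 112 mm above the bench at the end of the flat steel lever (16 mm wide, 52 to 62 mm above the bench; 28 mm disc under the grip).
- index (a joint): Angle of the index arm about the same axis, rad, same zero and sense as the lever: when both joints read the same the lever lies exactly over the index arm. It was set somewhere from 0.95 to 1.25 and stays by friction; it must be left as set.
- index_mark (a point): Point on top of the index arm, 22 mm above the bench, 150 mm from the valve's axis: straight under the grip's axis when lever and index arm are in line. The arm is an aluminium strip 8 mm wide reaching 195 mm from the axis, ending in an 18 mm disc; nothing of it is above 25 mm, so lever and fingers pass over it.
- jar: Amber glass jar with white screw cap and paper label, standing on the bench between the lever's grip and the index arm, in the lever's way. Straight round body 44 mm in diameter up to 62 mm, cap 41 mm in diameter up to 85 mm; 100 to 200 g. Origin: centre of its underside; z up along it.
- tray: Shallow open blue plastic tray fixed to the bench, 170 mm (own x) by 140 mm (own y), 30 mm high, walls and floor 4 mm (a vial stands in its +x half, the -x half is empty). Origin: centre of its underside. It stands either left or right of the valve, the white tube rack on the other side.
- tray_in (a point): Centre of the tray's inner floor, axes as the tray.
- rack: White plastic rack with capped clear tubes, fixed to the bench, 170 mm (own x) by 66 mm, 98 mm high. Origin: centre of its underside. Not used.
- flask: Bystander, leave alone: clear glass volumetric flask, 66 mm wide at its bulb, 166 mm tall, long thin neck. Origin: centre of its underside.
- bottle: Bystander, leave alone: amber reagent bottle with black cap, 70 mm diameter, 150 mm tall. Origin: centre of its underside.
- mortar: Bystander, leave alone: white ceramic bowl, 72 mm across, 42 mm tall. Origin: centre of its underside.
- spatula: Bystander, leave alone: slim steel lab spatula, 130 mm long, 16 mm wide at its blade, lying on the bench along its own x axis. Origin: on the bench under its middle.
- puck: Bystander, leave alone: steel calibration weight with a small knob on top, 48 mm diameter, 48 mm tall. Origin: centre of its underside.
- vial: Bystander, leave alone: small clear vial with white cap, 25 mm diameter, 46 mm tall, standing in the +x half of the tray (tray's own frame). Origin: centre of its underside.
Mind the look-alikes: they are no part of the job. Leave any brown or turquoise look-alike of the jar alone.

How it is judged:
On the way, in this order (a step that is already met when the one before it is completed fails the run):
1. the jar stands upright and released in the tray (x of jar in the frame of tray_in between -0.07 and 0.07 m and y of jar in the frame of tray_in between -0.055 and 0.055 m and z of jar in the frame of tray_in below 0.008 m and angle between jar's own z axis and vertical below 0.15 rad and contact force between the fingers and jar below 0.3 N and linear speed of jar below 0.05 m/s), for 0.2 s.
2. the lever is held over the index arm by the fingers (horizontal distance between lever_grip and index_mark below 0.012 m and contact force between the fingers and valve above 1.5 N and velocity of joint lever between -0.1 and 0.1 rad/s), for 0.5 s.
At the end, for the whole second after the job is handed in: The gripper's fingers hold the lever (contact over 1.5 N) at rest with the grip's axis within 12 mm, seen from above, of the index mark; the jar stands released, upright within 0.15 rad, on the tray's floor (all of step 1 and all of step 2); the arm keeps its last pose, push and grip.
It fails at once if the index arm is shifted by more than 10 mm at its mark (distance of index_mark from where it was at the start of the episode above 0.01 m).
It fails at once if the jar is tipped beyond 0.7 rad (angle between jar's own z axis and vertical above 0.7 rad).
It fails at once if the jar is dropped: let go with its underside more than 15 mm above the tray's floor (contact force between anything else and jar below 0.05 N and z of jar in the frame of tray_in above 0.015 m).
It fails at once if a bystander is moved more than 30 mm (distance of any of flask, bottle, mortar, spatula, puck, vial from where it was at the start of the episode above 0.03 m).
It also fails if it takes over 54 s, if anything falls off the work surface, if the arm or the gripper's body presses on something with over 40 N, if the wrist force passes 120 N, or if a joint passes its speed limit or range.

## Working session

There is one attempt and no reset: what is moved stays moved. The work goes in short steps, Python scripts to look and compute and a tool call to move; the robot and the scene stay as the last step left them, time stands still between calls to the robot, and variables do not carry over. Pictures are saved under pics/ and viewed, at most 10 in all, crops included, and the job is handed in when it is done.

Besides the shell and the picture viewer there is one more tool, called after "Call:" as a command line: name --argument value ..., lists and objects as JSON in quotes. servo_tool: Moves the arm, as the interface text tells. Its arguments: {"type":"object","properties":{"commands":{"type":"array"}},"required":["commands"]}

```bash
mkdir -p pics
cat > h.py <<'E'
import numpy as np, cv2
from bench import ctrl
def snap(n,name):
    c=ctrl.camera(n); np.savez(f'{name}.npz',**c); cv2.imwrite(f'pics/{name}.png',c['color'][:,:,::-1]); return c
def ray(c,u,v,z):
    """world point on pixel ray at height z"""
    R,t=c['R'],c['t']; o=-R.T@t; d=R.T@np.array([(u-c['cx'])/c['fx'],(v-c['cy'])/c['fy'],1]); return o+d*(z-o[2])/d[2]
def pt(c,u,v):
    d=c['z_map'][int(v),int(u)]; return c['R'].T@(np.array([(u-c['cx'])/c['fx']*d,(v-c['cy'])/c['fy']*d,d])-c['t'])
E
python3 - <<'E'
from h import *
for n in('top','side'): 
    c=snap(n,n+'0'); print(n,-c['R'].T@c['t'],c['fx'])
o=ctrl.get_obs();print(o['time_s'],o['eef_pos'],o['eef_rot'],o['opening'])
E
```

```text
top [ 0.52096733 -0.00789887  1.00694647] 424.630096029585
side [0.18970219 0.48273075 0.72277238] 432.42683823503137
0.1 [0.19678226 0.53979549 0.25248259] [-3.08518581e-04  1.73994772e-01  9.84746259e-01 -7.27642281e-04] 1.0021467186788555
```

View pics/top0.png

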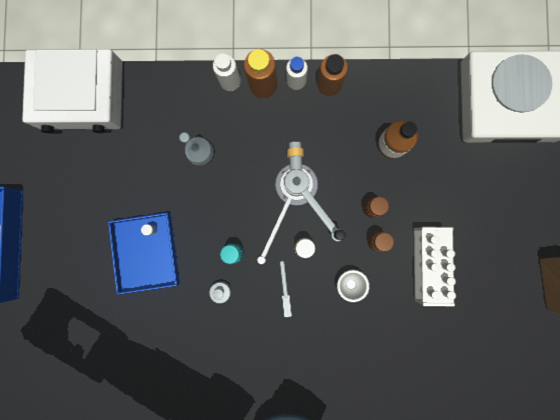

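View pics/side0.png

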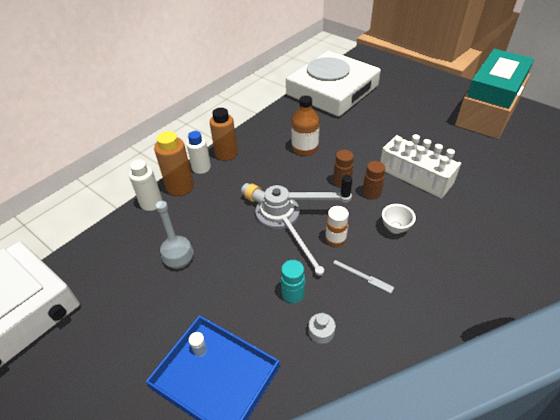

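The top view shows the white-capped jar at (305,248), the grip at about (339,236), the valve at (297,182), the index tip at (262,260), and the tray at (143,253) with its vial at (147,230). I'll enlarge the middle to measure.

Run:
```python
from h import *
c=np.load('top0.npz'); im=c['color'][:,:,::-1]
cv2.imwrite('pics/cropA.png',cv2.resize(im[150:300,200:400],None,fx=4,fy=4,interpolation=cv2.INTER_CUBIC))
for n,u,v in(('cap',305,248),('grip',339,236),('valve',297,182),('idx',262,260),('traylow',143,270),('vial',147,230),('turq',231,254),('puck',220,292)): print(n,pt(c,u,v).round(3))
for u,v in((109,221),(168,213),(177,287),(119,293)): print(ray(c,u,v,.03).round(3))
```

```text
cap [ 0.494 -0.038  0.086]
grip [ 0.52  -0.109  0.11 ]
valve [ 0.639 -0.021  0.07 ]
idx [0.464 0.059 0.025]
traylow [0.439 0.342 0.004]
vial [0.532 0.318 0.051]
turq [0.48  0.122 0.087]
puck [0.393 0.152 0.044]
[0.553 0.415 0.03 ]
[0.572 0.277 0.03 ]
[0.402 0.253 0.03 ]
[0.388 0.387 0.03 ]
```

View pics/cropA.png

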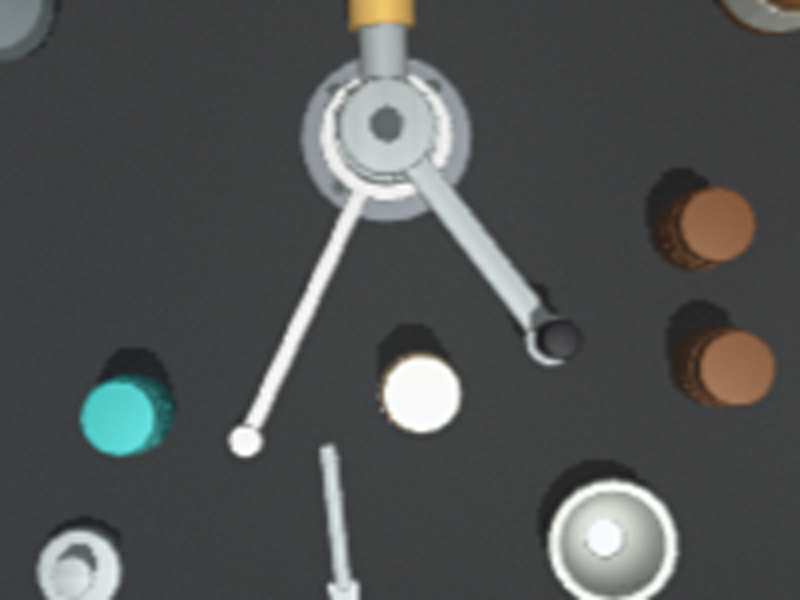

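The crop shows the jar's cap centred at (421,393), the grip's top at (558,338), the index disc at (246,441), the base plate at (386,138), and the hub at (387,124). The jar is clear of the lever on both sides.

Run:
```python
from h import *
c=np.load('top0.npz'); s=np.load('side0.npz')
f=lambda x,y,z: ray(c,200+x/4-.4,150+y/4-.4,z)
cap,grip,idx,base,hub=f(421,393,.085),f(558,338,.112),f(246,441,.024),f(386,138,.008),f(387,124,.072)
print('cap',cap,'grip',grip,'idx',idx,'base',base,'hub',hub)
for n,o in(('base',base),('hub',hub)): print(n,np.linalg.norm((grip-o)[:2]),np.linalg.norm((idx-o)[:2]))
a=np.mean([base,hub],0)
ang=lambda p:np.degrees(np.arctan2(*(p-a)[[1,0]]))%360
print('grip ang',ang(grip),'idx ang',ang(idx),'diff rad',np.radians(ang(grip)-ang(idx)))
th=np.radians(ang(idx)); print('mark',a[:2]+.15*np.array([np.cos(th),np.sin(th)]))
# side check
print('side cap',ray(s,337,215,.085))
print('side idx',ray(s,320,271,.024),'side grip',ray(s,347,180,.112))
o=ctrl.get_obs(); print(o['eef_pos'])
```

```text
cap [ 0.49407247 -0.03793588  0.085     ] grip [ 0.52379199 -0.10886247  0.112     ] idx [0.46445646 0.06085238 0.024     ] base [ 0.64192237 -0.01999557  0.008     ] hub [ 0.64196595 -0.01977495  0.072     ]
base 0.14782460677437567 0.1950142012216665
hub 0.1479921367192426 0.19496252720160528
grip ang 216.98241597533757 idx ang 155.5396173365802 diff rad 1.0723791378862062
mark [0.50540699 0.04222433]
side cap [ 0.48857828 -0.02984887  0.085     ]
side idx [0.45868448 0.06495715 0.024     ] side grip [ 0.51556129 -0.10233706  0.112     ]
[0.19678226 0.53979549 0.25248259]
```

```bash
cat >> h.py <<'E'
from scipy.spatial.transform import Rotation as Ro
def plan(*pts):
    o=ctrl.get_obs(); q=o['eef_rot']; R=Ro.from_quat([*q[1:],q[0]]).as_matrix(); p=np.array(o['eef_pos'])
    print('t',o['time_s'],'pos',p.round(4),'y-axis',R[:,1].round(3),'open',round(o['opening'],3),'F',np.round(o['wrist_force'],1),round(float(o['grasp_force']),1))
    for t in pts: t=np.array(t); print(t,(R.T@(t-p)*1000).round(1)); p=t
E
python3 - <<'E'
from h import *
plan((.494,-.038,.17),(.494,-.038,.051))
E
```

```text
t 0.1 pos [0.1968 0.5398 0.2525] y-axis [ 0.343  0.939 -0.002] open 1.002 F [0.5 0.  0.4] 0.0
[ 0.494 -0.038  0.17 ] [-477.3 -440.8   83. ]
[ 0.494 -0.038  0.051] [ -0.    0.2 119. ]
```

Call:
servo_tool --commands '[[[-15,-14,0],0,75],[[-33,-30.5,6],0,75],[[-33,-30.5,6],0,75],[[-33,-30.5,6],0,75],[[-33,-30.5,6],0,75],[[-33,-30.5,6],0,75],[[-33,-30.5,6],0,75],[[-33,-30.5,6],0,75],[[-33,-30.5,6],0,75],[[-33,-30.5,6],0,75],[[-33,-30.5,6],0,75],[[-33,-30.5,6],0,75],[[-33,-30.5,6],0,75],[[-33,-30.5,6],0,75],[[-33,-30.5,5],0,75],[[0,0,0],0,75],[[0,0,0],0,75]]'

```text
time_s: 2.22
eef_pos: [0.493, -0.0376, 0.1699]
eef_rot: [-0.001, 0.174, 0.985, 0.0]
wrist_force: [-0.1, 0.3, 0.2]
opening: 0.876
grasp_force: 0.0
```

Run:
```python
from h import *
plan((.494,-.038,.051))
c=snap('side','side1')
```

```text
t 2.225 pos [ 0.493  -0.0376  0.1699] y-axis [0.344 0.939 0.   ] open 0.876 F [-0.1  0.3  0.2] 0.0
[ 0.494 -0.038  0.051] [ -1.2   0.  118.9]
```

View pics/side1.png

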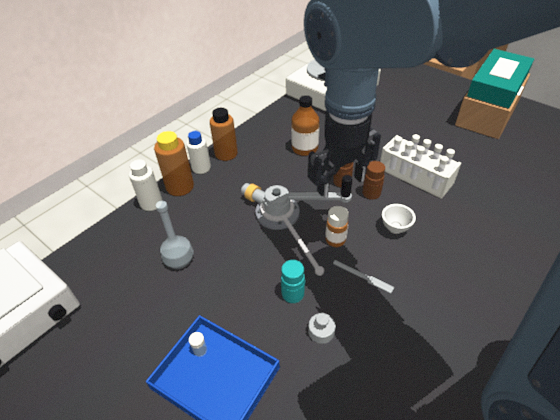

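The gripper stands over the jar, with the jar's cap at (337,213) and the fingers at about (340,165). The grip is at (347,187), outside the fingers. I'll descend and close.

Call:
servo_tool --commands '[[[-1,0,15],0,75],[[0,0,20],0,75],[[0,0,20],0,75],[[0,0,20],0,75],[[0,0,18],0,75],[[0,0,14],0,75],[[0,0,12],0,75],[[0,0,0],0,75],[[0,0,0],0,40],[[0,0,0],0,40],[[0,0,0],0,36],[[0,0,0],0,36],[[0,0,0],0,36],[[0,0,0],0,36]]'

```text
time_s: 4.03
eef_pos: [0.4959, -0.0383, 0.0523]
eef_rot: [0.001, 0.174, 0.985, -0.0]
wrist_force: [-0.5, -0.9, 6.2]
opening: 0.502
grasp_force: 61.0
```

Call:
servo_tool --commands '[[[0,0,-6],0,36],[[0,0,-15],0,36],[[0,0,-25],0,36],[[0,0,-25],0,36],[[0,0,-25],0,36],[[0,0,-25],0,36],[[0,0,-10],0,36],[[0,0,0],0,36]]'

```text
time_s: 5.03
eef_pos: [0.4952, -0.038, 0.183]
eef_rot: [0.001, 0.174, 0.985, -0.0]
wrist_force: [-0.5, 0.3, -2.1]
opening: 0.495
grasp_force: 61.0
```

Run:
```python
from h import *
# tray frame: centre from corners, x axis
c=np.load('top0.npz')
P=np.array([ray(c,u,v,.03)[:2] for u,v in((109,221),(168,213),(177,287),(119,293))])
ctr=P.mean(0); x=(P[0]+P[1]-P[2]-P[3]); L=np.linalg.norm(x)/2; x/=np.linalg.norm(x); y=np.array([-x[1],x[0]])
print('ctr',ctr,'x',x,'len',L,'wid',np.linalg.norm(P[0]-P[1]+P[3]-P[2])/2)
print('vial',(pt(c,147,230)[:2]-ctr)@x,(pt(c,147,230)[:2]-ctr)@y)
t=ctr-.035*x; print('target',t)
plan((*t,.185),(*t,.056))
snap('side','side2')
```

```text
ctr [0.47889885 0.33305147] x [0.98825154 0.15283615] len 0.16962302322640954 wid 0.13675355425700278
vial 0.050593534740873254 -0.02272841651989603
target [0.44431004 0.3277022 ]
t 5.025 pos [ 0.4952 -0.038   0.183 ] y-axis [0.343 0.939 0.   ] open 0.495 F [-0.5  0.3 -2.1] 61.0
[0.44431004 0.3277022  0.185     ] [173.1 326.1  -2.3]
[0.44431004 0.3277022  0.056     ] [  0.2  -0.  129. ]
```

View pics/side2.png

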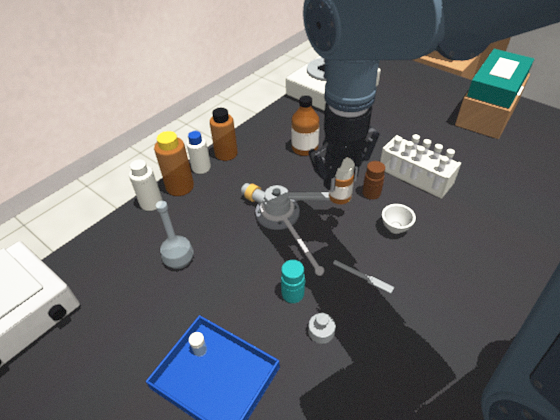

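The jar is lifted and upright between the pads at (342,182). I'll carry it to the tray and lower it almost to the floor.

Call:
servo_tool --commands '[[[7,14,0],0,36],[[15,28,0],0,36],[[18,34,0],0,36],[[18,34,0],0,36],[[18,34,0],0,36],[[18,34,0],0,36],[[18,34,0],0,36],[[18,34,0],0,36],[[18,34,0],0,36],[[15,28,0],0,36],[[10,18,0],0,36],[[0,0,10],0,36],[[0,0,20],0,36],[[0,0,25],0,36],[[0,0,25],0,36],[[0,0,20],0,36],[[0,0,14],0,36],[[0,0,8],0,36],[[0,0,0],0,36],[[0,0,0],0,36]]'

```text
time_s: 7.58
eef_pos: [0.4447, 0.3278, 0.061]
eef_rot: [0.001, 0.174, 0.985, 0.0]
wrist_force: [0.5, 0.4, -0.9]
opening: 0.499
grasp_force: 61.2
```

Call:
servo_tool --commands '[[[0,0,2],0,36],[[0,0,1],0,36],[[0,0,1],0,36],[[0,0,0],0,36]]'

```text
time_s: 8.07
eef_pos: [0.4442, 0.3277, 0.0563]
eef_rot: [0.0, 0.174, 0.985, 0.0]
wrist_force: [-0.1, -0.3, -0.6]
opening: 0.501
grasp_force: 61.2
```

Run:
```python
from h import *
plan(); snap('side','side3'); c=np.load('side3.npz')
cv2.imwrite('pics/cropB.png',cv2.resize(c['color'][260:410,120:320,::-1],None,fx=4,fy=4,interpolation=cv2.INTER_CUBIC))
```

```text
t 8.075 pos [0.4442 0.3277 0.0563] y-axis [0.343 0.939 0.   ] open 0.501 F [-0.1 -0.3 -0.6] 61.2
```

View pics/cropB.png

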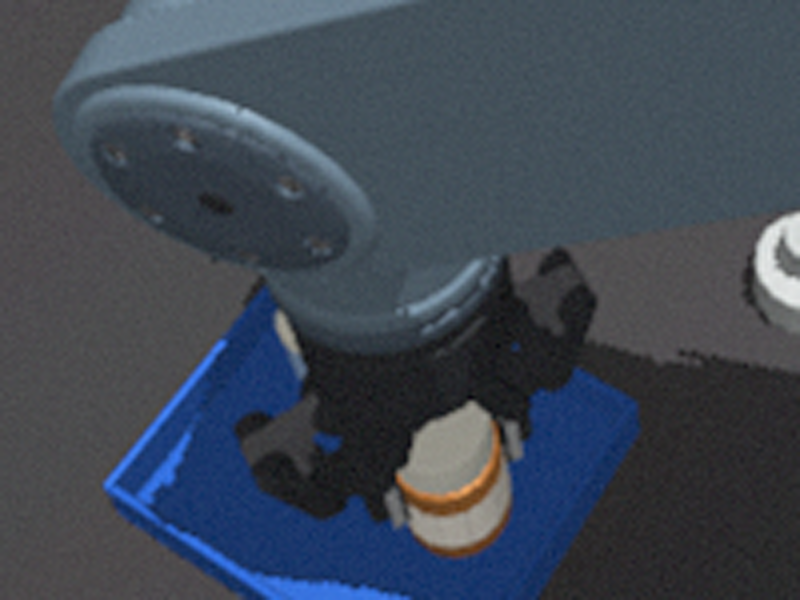

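The jar is upright over the tray's empty half, its base at about crop (465,550). It weighs about 1–2 N, and the force now shows light contact. I'll press down until the force rises.

Call:
servo_tool --commands '[[[0,0,1],0,36],[[0,0,0.5],0,36],[[0,0,0],0,36]]'

```text
time_s: 8.5
eef_pos: [0.4443, 0.3277, 0.0562]
eef_rot: [0.0, 0.174, 0.985, -0.0]
wrist_force: [-4.0, -2.3, 11.7]
opening: 0.503
grasp_force: 62.2
```

Call:
servo_tool --commands '[[[0,0,-0.5],0,46],[[0,0,0],0,54],[[0,0,0],0,62],[[0,0,0],0,68],[[0,0,0],0,68],[[0,0,-8],0,68],[[0,0,-20],0,68],[[0,0,-25],0,68],[[0,0,-25],0,68],[[0,0,-25],0,68],[[0,0,-20],0,68],[[0,0,0],0,68]]'

```text
time_s: 10.0
eef_pos: [0.4454, 0.3282, 0.1806]
eef_rot: [0.002, 0.174, 0.985, 0.001]
wrist_force: [0.5, 1.0, -1.2]
opening: 0.794
grasp_force: 0.0
```

Run:
```python
from h import *
plan((.5238,-.1089,.18),(.5238,-.1089,.09)); snap('side','side4')
```

```text
t 10.0 pos [0.4454 0.3282 0.1806] y-axis [0.343 0.939 0.003] open 0.794 F [ 0.5  1.  -1.2] 0.0
[ 0.5238 -0.1089  0.18  ] [-2.234e+02 -3.838e+02  1.000e-01]
[ 0.5238 -0.1089  0.09  ] [ 0.3 -0.3 90. ]
```

View pics/side4.png

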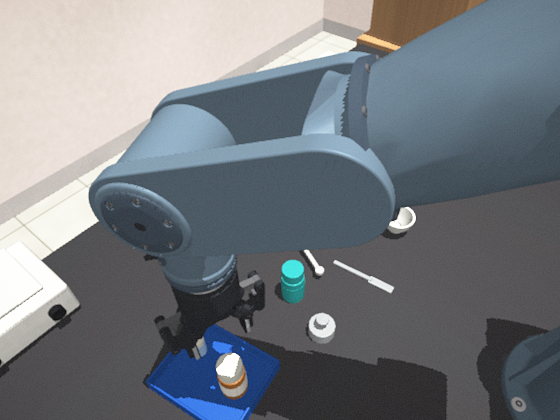

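The jar stands released in the tray at (231,376), away from the vial. Next is the lever's grip.

Call:
servo_tool --commands '[[[-8,-14,0],0,60],[[-16,-28,0],0,60],[[-19,-32,0],0,60],[[-19,-32,0],0,60],[[-19,-32,0],0,60],[[-19,-32,0],0,60],[[-19,-32,0],0,60],[[-19,-32,0],0,60],[[-19,-32,0],0,60],[[-19,-32,0],0,60],[[-19,-32,0],0,60],[[-16,-30,0],0,60],[[-10,-16,0],0,60],[[-3.4,-7.8,0],0,60],[[0,0,0],0,60],[[0,0,0],0,60]]'

```text
time_s: 12.05
eef_pos: [0.5232, -0.1089, 0.1781]
eef_rot: [-0.0, 0.174, 0.985, 0.0]
wrist_force: [0.9, 0.1, 0.2]
opening: 0.705
grasp_force: 0.0
```

Run:
```python
from h import *
plan((.5238,-.1089,.18),(.5238,-.1089,.09))
```

```text
t 12.05 pos [ 0.5232 -0.1089  0.1781] y-axis [0.342 0.94  0.   ] open 0.705 F [0.9 0.1 0.2] 0.0
[ 0.5238 -0.1089  0.18  ] [-0.6  0.2 -1.9]
[ 0.5238 -0.1089  0.09  ] [-0.1 -0.  90. ]
```

Call:
servo_tool --commands '[[[-0.6,0,12],0,60],[[0,0,18],0,60],[[0,0,20],0,60],[[0,0,18],0,60],[[0,0,12],0,60],[[0,0,6],0,60],[[0,0,0],0,40],[[0,0,0],0,25],[[0,0,0],0,12],[[0,0,0],0,12],[[0,0,0],0,12],[[0,0,0],0,12],[[0,0,0],0,12]]'

```text
time_s: 13.68
eef_pos: [0.5241, -0.1112, 0.0932]
eef_rot: [0.0, 0.174, 0.985, -0.001]
wrist_force: [-3.0, -4.5, 1.8]
opening: 0.243
grasp_force: 58.9
```

Run:
```python
from h import *
plan()
o=ctrl.get_obs(); p=np.array(o['eef_pos']); q=o['eef_rot']; R=Ro.from_quat([*q[1:],q[0]]).as_matrix()
a=np.array([.6419,-.0199]); print('r',np.linalg.norm(p[:2]-a),'ang',np.degrees(np.arctan2(p[1]-a[1],p[0]-a[0]))%360)
th0=np.arctan2(p[1]-a[1],p[0]-a[0])%(2*np.pi); th1=np.radians(155.5); r=.15
f=np.linspace(0,1,17); T=[np.array([*(a+r*np.array([np.cos(t),np.sin(t)])),.092]) for t in th0+(th1-th0)*f]; 
plan(*T[1:])
```

```text
t 13.675 pos [ 0.5241 -0.1112  0.0932] y-axis [ 0.343  0.939 -0.002] open 0.243 F [-3.  -4.5  1.8] 58.9
r 0.14903343926114082 ang 217.7986507673498
t 13.675 pos [ 0.5241 -0.1112  0.0932] y-axis [ 0.343  0.939 -0.002] open 0.243 F [-3.  -4.5  1.8] 58.9
[ 0.51740544 -0.1035726   0.092     ] [9.  4.9 1.2]
[ 0.51201101 -0.09492566  0.092     ] [ 8.   6.3 -0. ]
[ 0.5072162  -0.08593238  0.092     ] [ 7.6  6.8 -0. ]
[ 0.50304315 -0.07663426  0.092     ] [ 7.1  7.3 -0. ]
[ 0.49951112 -0.06707423  0.092     ] [ 6.6  7.8 -0. ]
[ 0.49663642 -0.05729643  0.092     ] [ 6.1  8.2 -0. ]
[ 0.49443232 -0.04734599  0.092     ] [ 5.5  8.6 -0. ]
[ 0.49290898 -0.03726884  0.092     ] [ 4.9  8.9 -0. ]
[ 0.49207345 -0.02711152  0.092     ] [ 4.3  9.3 -0. ]
[ 0.49192959 -0.0169209   0.092     ] [ 3.6  9.5 -0. ]
[ 0.49247804 -0.00674404  0.092     ] [ 3.   9.7 -0. ]
[0.4937163  0.00337209 0.092     ] [ 2.3  9.9 -0. ]
[0.49563863 0.01338079 0.092     ] [ 1.6 10.1 -0. ]
[0.49823616 0.02323584 0.092     ] [ 0.9 10.1 -0. ]
[0.50149691 0.03289177 0.092     ] [ 0.2 10.2 -0. ]
[0.50540581 0.04230399 0.092     ] [-0.4 10.2 -0. ]
```

Call:
servo_tool --commands '[[[7.5,4.5,0],0,12],[[8,6.3,0],0,12],[[7.6,6.8,0],0,12],[[7.1,7.3,0],0,12],[[6.6,7.8,0],0,12],[[6.1,8.2,0],0,12],[[5.5,8.6,0],0,12],[[4.9,8.9,0],0,12],[[4.3,9.3,0],0,12],[[3.6,9.5,0],0,12],[[3,9.7,0],0,12],[[2.3,9.9,0],0,12],[[1.6,10.1,0],0,12],[[0.9,10.1,0],0,12],[[0.2,8,0],0,12],[[0,0,0],0,12],[[0,0,0],0,12]]'

```text
time_s: 15.8
eef_pos: [0.4977, 0.0306, 0.0922]
eef_rot: [-0.005, 0.174, 0.985, -0.001]
wrist_force: [-19.2, -5.5, 13.6]
opening: 0.242
grasp_force: 61.5
```

Run:
```python
from h import *
plan((.5054,.0423,.092)); c=snap('top','top5'); s=snap('side','side5')
a=cv2.resize(c['color'][150:300,180:380,::-1],None,fx=3,fy=3,interpolation=cv2.INTER_CUBIC)
b=cv2.resize(s['color'][110:310,220:420,::-1],(450,450),interpolation=cv2.INTER_CUBIC)[:, :]
m=np.zeros((450,1050,3),np.uint8); m[:,:600]=a; m[:,600:]=b
cv2.imwrite('pics/cropC.png',cv2.resize(m,(798,342),interpolation=cv2.INTER_AREA))
```

```text
t 15.8 pos [0.4977 0.0306 0.0922] y-axis [ 0.343  0.939 -0.004] open 0.242 F [-19.2  -5.5  13.6] 61.5
[0.5054 0.0423 0.092 ] [-3.2 13.6  0.1]
```

View pics/cropC.png

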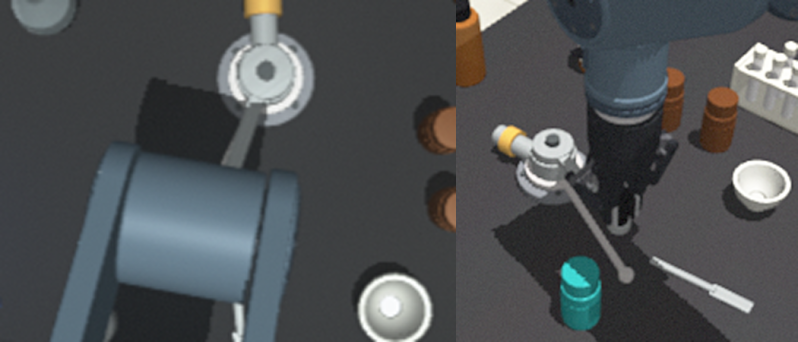

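The lever is gripped and swung most of the way. In the top crop it runs from the hub at (265,72) to about (235,160), and in the side crop the index arm lies just to its left. I'll fit both arms' lines from the top camera's depth.

```bash
cat > fit.py <<'E'
from h import *
def cloud(c):
    v,u=np.mgrid[0:420,0:560]; d=c['z_map']; X=np.stack([(u-c['cx'])/c['fx']*d,(v-c['cy'])/c['fy']*d,d],-1)-c['t']
    X=X@c['R']; return X[d>0]
def ang(c,z0,z1,r0,r1,t0,t1,a=np.array([.6419,-.0199])):
    X=cloud(c); p=X[(X[:,2]>z0)&(X[:,2]<z1)][:,:2]-a; r=np.hypot(*p.T); t=np.degrees(np.arctan2(p[:,1],p[:,0]))%360
    m=(r>r0)&(r<r1)&(t>t0)&(t<t1); p,r,t=p[m],r[m],t[m]
    if not len(p): print('none');return
    vx,vy,x0,y0=cv2.fitLine(p.astype(np.float32),cv2.DIST_L1,0,.01,.01).ravel()
    print(len(p),'median',np.median(t).round(2),'line',np.degrees(np.arctan2(vy,vx)).round(2)%180,'offset mm',((x0*vy-y0*vx)*1e3).round(1),'r',r.min().round(3),r.max().round(3))
E
python3 - <<'E'
from fit import *
c0=np.load('top0.npz');c5=np.load('top5.npz')
ang(c0,.045,.072,.04,.125,200,235); ang(c0,.012,.03,.055,.19,140,170); ang(c5,.045,.072,.04,.09,140,185)
E
```

```text
282 median 216.73 line 35.22 offset mm 1.9 r 0.04 0.125
208 median 155.05 line 155.66 offset mm -1.0 r 0.056 0.189
161 median 160.23 line 163.62 offset mm -3.4 r 0.04 0.09
```

Run:
```python
from fit import *
c0=np.load('top0.npz');c5=np.load('top5.npz')
A=[];b=[]
for th,off in((215.22,1.9),(155.66,-1.0)):
    # fitLine offset sign: n=(vy,-vx); use direction mod 180
    pass
from itertools import product
best=min((( (lambda n1,n2:0)(0,0)),0),) 
for off in product((1,-1),(1,-1)):
    n=[np.array([np.sin(np.radians(t)),-np.cos(np.radians(t))]) for t in(215.22,155.66)]
    d=np.linalg.solve(np.array(n),np.array([off[0]*1.9,off[1]*1.0])/1e3); a=np.array([.6419,-.0199])+d; print(a.round(4))
    ang(c0,.045,.072,.04,.125,200,235,a); ang(c0,.012,.03,.055,.19,140,170,a); ang(c5,.045,.072,.04,.09,140,185,a)
```

```text
[ 0.6408 -0.0183]
282 median 218.09 line 35.22 offset mm 3.8 r 0.04 0.125
213 median 155.53 line 155.73 offset mm -0.5 r 0.055 0.19
160 median 161.26 line 160.72 offset mm 0.7 r 0.04 0.09
[ 0.6389 -0.0197]
282 median 218.11 line 36.18 offset mm 2.6 r 0.04 0.125
215 median 154.61 line 155.35 offset mm -1.6 r 0.055 0.19
160 median 159.54 line 159.95999 offset mm -0.8 r 0.04 0.09
[ 0.6449 -0.0201]
282 median 215.33 line 39.24 offset mm -5.9 r 0.04 0.125
207 median 155.52 line 155.75 offset mm -0.5 r 0.055 0.19
159 median 160.87 line 160.89 offset mm -0.6 r 0.04 0.09
[ 0.643  -0.0215]
282 median 215.4 line 35.22 offset mm -0.0 r 0.04 0.125
209 median 154.61 line 155.6 offset mm -2.1 r 0.055 0.19
159 median 159.25 line 160.74 offset mm -1.5 r 0.04 0.09
```

Lever line is at about 160.8° (TCP agrees, 160.7°) and the index is at 155.6°, so about 5.2°, or 13.6 mm, remains. I'll also relax the radial strain by 3 mm.

Call:
servo_tool --commands '[[[1,4,0],0,12],[[1,4.5,0],0,12],[[0.6,4,0],0,12],[[0,1.5,0],0,12],[[0,0,0],0,12],[[0,0,0],0,12]]'

```text
time_s: 16.65
eef_pos: [0.5018, 0.0434, 0.0922]
eef_rot: [-0.003, 0.175, 0.985, -0.002]
wrist_force: [-11.1, -10.0, 6.5]
opening: 0.249
grasp_force: 60.7
```

Run:
```python
from fit import *
plan(); c=snap('top','top6'); ang(c,.045,.072,.04,.09,135,180); ang(c,.045,.072,.04,.09,135,180,np.array([.643,-.0215]));ang(c,.045,.072,.04,.09,135,180,np.array([.6408,-.0183]))
p=np.array(ctrl.get_obs()['eef_pos'])[:2]-[.6419,-.0199]; print('tcp ang',np.degrees(np.arctan2(p[1],p[0])),np.hypot(*p))
cc=cv2.resize(c['color'][150:300,200:330,::-1],None,fx=4,fy=4,interpolation=cv2.INTER_CUBIC); cv2.imwrite('pics/cropD.png',cc)
```

```text
t 16.65 pos [0.5018 0.0434 0.0922] y-axis [ 0.344  0.939 -0.004] open 0.249 F [-11.1 -10.    6.5] 60.7
163 median 155.11 line 156.68 offset mm -1.6 r 0.04 0.089
164 median 154.33 line 156.06 offset mm -1.6 r 0.04 0.09
164 median 156.09 line 153.01 offset mm 3.7 r 0.04 0.09
tcp ang 155.6681337795859 0.15371670874050095
```

View pics/cropD.png

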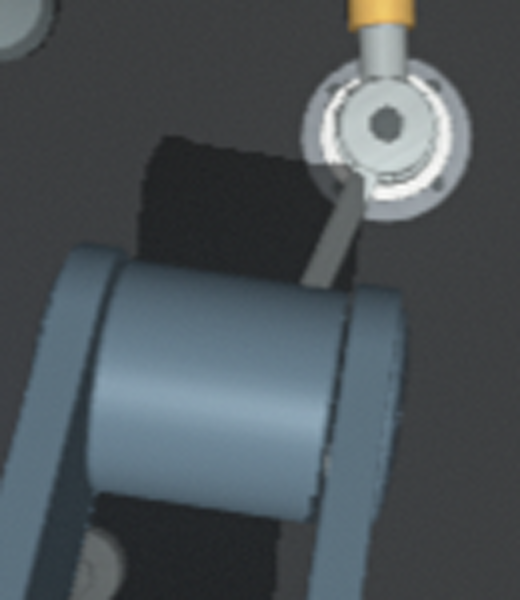

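The lever now hides the index arm, running from (365,175) to (315,285) in the crop. Its angle matches the index to within 0.6° (under 2 mm). I'll hold to let it settle, then hand in.

Call:
servo_tool --commands '[[[0,0,0],0,12],[[0,0,0],0,12],[[0,0,0],0,12],[[0,0,0],0,12],[[0,0,0],0,12],[[0,0,0],0,12],[[0,0,0],0,12],[[0,0,0],0,12]]'

```text
time_s: 17.7
eef_pos: [0.5018, 0.0434, 0.0923]
eef_rot: [-0.003, 0.175, 0.985, -0.002]
wrist_force: [-10.7, -9.4, 5.9]
opening: 0.241
grasp_force: 60.7
```

```bash
python3 -c "
from h import *
plan(); print(ctrl.hand_in())"
```

```text
t 17.7 pos [0.5018 0.0434 0.0923] y-axis [ 0.344  0.939 -0.004] open 0.241 F [-10.7  -9.4   5.9] 60.7
the job is handed in; nothing more can be done
None
```

I handed the job in at 17.7 s: the jar was standing released in the tray and the gripper was holding the lever over the index arm, within about 2 mm by my measurement; hand-in gave no verdict.

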